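Pack tested units in rack order

TASK

Move the four tested units from the long cooling rack into the white packing tray, one to a pocket and in the same order: the unit next to the rack's white power box goes into the pocket next to the tray's pull tab, the next unit into the next pocket, and so on to the far end. Stand each one upright on the floor of its pocket, about in the middle; set them down rather than drop them, and never tip one over.

Things in the scene. Friction and masses are not known exactly. Their poses are not given: they have to be found in the camera images.
- adapter: Tall grey box-shaped unit, 42 x 42 mm, 56 mm high, black square patch on its flat top. Origin at the centre of its underside, z up, x and y square to its sides. At the start it stands upright in its seat, within 2 mm of the middle and 7 degrees of square. 70 to 200 g.
- puck: Grey round unit, 44 mm in diameter, straight sides to 38 mm, shallow rounded cap, 48 mm high. Origin at the centre of its underside, z up, x and y square to its sides. At the start it stands upright in its seat, within 2 mm of the middle and 7 degrees of square. 70 to 200 g.
- heatsink: Square unit 44 x 44 mm, 44 mm high: grey base 14 mm high carrying five upright metal cooling fins (each 4 mm thick, 44 mm long along its x, side by side along its y). Origin at the centre of its underside, z up, x and y square to its sides. At the start it stands upright in its seat, within 2 mm of the middle and 7 degrees of square. 70 to 200 g.
- connector: Grey square unit, 42 x 42 mm, body 38 mm high, with a round metal socket (24 mm in diameter) standing on its top to 52 mm. Origin at the centre of its underside, z up, x and y square to its sides. At the start it stands upright in its seat, within 2 mm of the middle and 7 degrees of square. 70 to 200 g.
- seat_adapter: Black shallow seat fixed on the cooling rack, where the tall box unit starts: 66 x 66 mm, floor 4 mm thick, rim 4 mm thick and 8 mm high overall. It never moves, so it still marks that starting place when empty. Origin: centre of its underside, 24 mm above the table; y along the rack. The four seats are alike, in a row 72 mm from centre to centre, in any order.
- seat_puck: Black shallow seat fixed on the cooling rack, where the round unit starts: 66 x 66 mm, floor 4 mm thick, rim 4 mm thick and 8 mm high overall. It never moves, so it still marks that starting place when empty. Origin: centre of its underside, 24 mm above the table; y along the rack. The four seats are alike, in a row 72 mm from centre to centre, in any order.
- seat_heatsink: Black shallow seat fixed on the cooling rack, where the finned unit starts: 66 x 66 mm, floor 4 mm thick, rim 4 mm thick and 8 mm high overall. It never moves, so it still marks that starting place when empty. Origin: centre of its underside, 24 mm above the table; y along the rack. The four seats are alike, in a row 72 mm from centre to centre, in any order.
- seat_connector: Black shallow seat fixed on the cooling rack, where the unit with the round socket starts: 66 x 66 mm, floor 4 mm thick, rim 4 mm thick and 8 mm high overall. It never moves, so it still marks that starting place when empty. Origin: centre of its underside, 24 mm above the table; y along the rack. The four seats are alike, in a row 72 mm from centre to centre, in any order.
- power_box: White box with a black knob on top, fixed on either end of the cooling rack: 66 mm across it, 40 mm along, 42 mm high (knob 54). Origin: centre of its underside, in line with the seats, 62, 134, 206 and 278 mm from their centres. The rack is a fixed bar 74 x 386 mm, top 24 mm above the table, about along world y; its other end has only a flat 6 mm dark strip.
- tray: White fixed tray, 80 mm wide (x), 298 mm long (y, about along world y), four pockets in a row; a flat pull tab with a black dot sticks out 58 mm at its +y end. Origin: centre of its underside. Pocket centres x = 0, y = +108 (next to the tab), +36, -36, -108 mm; each 60 (x) by 62 mm (y) inside, floor 4 mm and 10 mm thick walls 12 mm above the underside. Rack or tray may be the nearer to the robot.
Things that resemble listed ones, but are neither listed nor needed, are in the scene too. Leave any pink look-alike of the puck alone.

How it is judged:
At the end, for the whole second after the job is handed in: Each unit stands in the pocket whose place from the pull tab equals its place on the rack from the power box: centre within 12 mm across and 13 mm along, underside within 3 mm of the pocket floor, leaning under 0.1 rad, released and at rest (((horizontal distance between seat_adapter and power_box between 0.032 and 0.092 m and y of adapter in the frame of tray between 0.095 and 0.121 m) or (horizontal distance between seat_adapter and power_box between 0.104 and 0.164 m and y of adapter in the frame of tray between 0.023 and 0.049 m) or (horizontal distance between seat_adapter and power_box between 0.176 and 0.236 m and y of adapter in the frame of tray between -0.049 and -0.023 m) or (horizontal distance between seat_adapter and power_box between 0.248 and 0.308 m and y of adapter in the frame of tray between -0.121 and -0.095 m)) and x of adapter in the frame of tray between -0.012 and 0.012 m and z of adapter in the frame of tray between 0.001 and 0.007 m and angle between each of adapter, puck, heatsink, connector's own z axis and vertical below 0.1 rad and linear speed of each of adapter, puck, heatsink, connector below 0.02 m/s and angular speed of each of adapter, puck, heatsink, connector below 0.2 rad/s and ((horizontal distance between seat_puck and power_box between 0.032 and 0.092 m and y of puck in the frame of tray between 0.095 and 0.121 m) or (horizontal distance between seat_puck and power_box between 0.104 and 0.164 m and y of puck in the frame of tray between 0.023 and 0.049 m) or (horizontal distance between seat_puck and power_box between 0.176 and 0.236 m and y of puck in the frame of tray between -0.049 and -0.023 m) or (horizontal distance between seat_puck and power_box between 0.248 and 0.308 m and y of puck in the frame of tray between -0.121 and -0.095 m)) and x of puck in the frame of tray between -0.012 and 0.012 m and z of puck in the frame of tray between 0.001 and 0.007 m and ((horizontal distance between seat_heatsink and power_box between 0.032 and 0.092 m and y of heatsink in the frame of tray between 0.095 and 0.121 m) or (horizontal distance between seat_heatsink and power_box between 0.104 and 0.164 m and y of heatsink in the frame of tray between 0.023 and 0.049 m) or (horizontal distance between seat_heatsink and power_box between 0.176 and 0.236 m and y of heatsink in the frame of tray between -0.049 and -0.023 m) or (horizontal distance between seat_heatsink and power_box between 0.248 and 0.308 m and y of heatsink in the frame of tray between -0.121 and -0.095 m)) and x of heatsink in the frame of tray between -0.012 and 0.012 m and z of heatsink in the frame of tray between 0.001 and 0.007 m and ((horizontal distance between seat_connector and power_box between 0.032 and 0.092 m and y of connector in the frame of tray between 0.095 and 0.121 m) or (horizontal distance between seat_connector and power_box between 0.104 and 0.164 m and y of connector in the frame of tray between 0.023 and 0.049 m) or (horizontal distance between seat_connector and power_box between 0.176 and 0.236 m and y of connector in the frame of tray between -0.049 and -0.023 m) or (horizontal distance between seat_connector and power_box between 0.248 and 0.308 m and y of connector in the frame of tray between -0.121 and -0.095 m)) and x of connector in the frame of tray between -0.012 and 0.012 m and z of connector in the frame of tray between 0.001 and 0.007 m); the robot touches nothing.
It fails at once if a unit is dropped (moves faster than 0.7 m/s, as after a fall of 25 mm, while no finger touches it) ((contact force between adapter and the fingers below 0.05 N and linear speed of adapter above 0.7 m/s) or (contact force between puck and the fingers below 0.05 N and linear speed of puck above 0.7 m/s) or (contact force between heatsink and the fingers below 0.05 N and linear speed of heatsink above 0.7 m/s) or (contact force between connector and the fingers below 0.05 N and linear speed of connector above 0.7 m/s)).
It fails at once if a unit is tipped over (leans more than 0.8 rad) (angle between any of adapter, puck, heatsink, connector's own z axis and vertical above 0.8 rad).
It also fails if it takes over 104 s, if anything falls off the work surface, if the arm or the gripper's body presses on something with over 40 N, if the wrist force passes 120 N, or if a joint passes its speed limit or range.

ROBOT

A 7-joint arm with a two-finger parallel gripper is mounted at the origin on the work surface. World frame = base frame: x ahead of the robot, y to its left, z up, the work surface at z = 0. Lengths are in m, angles in rad, forces in N, time in s.
With the tool pointing down it reaches from about 0.4 to 0.85 m from the base axis. Payload 10.4 kg.
Tool frame: the origin (TCP) lies at the very end of the fingers, on their centre line; the grasp point (between the pads) lies 19 mm behind it; z points along the fingers, y is the line along which they close (so a half turn about z gives the same grasp; the last joint's range is limited). The gripper opens to 87 mm and grips with 3 to 60 N. Pads are 19 mm wide; open, the fingers measure 117 mm over their backs; the gripper's body (75 mm by 190 mm) begins 51 mm behind the grasp point.
Start: joints at [1.206, 0.332, -0.065, 1.46, 0.022, 1.35, -0.088], TCP at [0.21, -0.589, 0.223] pointing down, gripper open.
Joint ranges: [-2.6, 2.6], [-0.5, 2.12], [-1.47, 1.34], [0.16, 2.42], [-1.27, 4.41], [0.06, 2.06], [-2.6, 2.6]. Speed limits (rad/s): [2.22, 2.22, 2.79, 2.79, 3.14, 3.14, 3.14].

INTERFACE

Orientations are given as a unit quaternion [x, y, z, w].
In Python, from bench import r gives the robot as it stands.
- The arm moves only by the tool nudge_tcp, called in YAML: its name, and indented under it one key for each argument. Schema: {"type":"object","properties":{"increments":{"type":"array","items":{"type":"array","prefixItems":[{"type":"array","items":{"type":"number"},"minItems":3,"maxItems":3},{"type":"number"},{"type":"number"}],"minItems":3,"maxItems":3},"minItems":1,"maxItems":12},"clamp_n":{"type":"number"},"only":{"type":"string"},"quiet":{"type":"boolean"},"lines":{"type":"string"}},"required":["increments"],"additionalProperties":false}. increments is a list of rows, 1 to 12 of them, each written [[dx, dy, dz], turn, opening]: dx, dy, dz in normalised numbers (1 is 0.4 m), then a turn about the tool's z in shares of pi rad (1.0 is pi rad), then the finger opening in m; each row is the pose to reach, as a shift and turn from the pose commanded when the call began, along the tool's axes at that moment; what a row does not reach only later rows make up. A row lasts 1/10 s, in which the tool goes at most 0.05 m and 0.15 rad, less where a joint would pass 70% of its speed; a pose out of reach is approached as far as the arm can. The fingers move at their own pace and stop on an object; clamp_n is the grip in N (left out, the last holds). Time passes only in rows, so rows that do not move let the fingers close. The tool returns the time, the measured TCP pose, the force, the opening and the grip force at its end. only (a regular expression) keeps the lines of the reply that match it, lines (a string "A,B") keeps lines A to B, and quiet returns only ok. A shift or turn number past 1, either way, is cut back to 1. Input that does not fit is refused with a message, and nothing moves.
- r.read_state(): the state, without advancing time (a new reading comes with each control period).
- r.camera(name): name is "scene" or "top" or "wrist"; returns a dict with "img" (384x512x3 uint8, red, green, blue), "fx", "fy", "cx", "cy" (pixels), "k1" (the pictures are not rectified: a ray, as slopes to the right and down, at radius r is drawn at 1 + k1 r^2 times it, then the intrinsics apply), "pose" (4x4, takes a point from camera to world coordinates). Camera axes: x right, y down, z forward; pixel columns grow to the right and rows downward; lengths in m; the calibration is good to about 2 mm. A picture is of the moment at which its call begins. There is no depth.
- r.close_job(): hands the job in; it is judged then, once.
Trained networks look in the newest picture that a camera, given by its name, has taken for a name from the list of things; names that differ only in an ending like _2 or _b are one class to them, and where a whole thing is asked for, a point or a joint stands for the part that bears it (a point fixed in the world has none). Each returns a list of dicts, best first, with "p" (0 to 1); they miss things now and then, are a little off and sometimes report something else, mostly with a low value. They report only what shows in the picture. A call takes as long as a camera call. They do not tell look-alikes from the thing itself.
- r.recognise(camera, label): "position" ([column, row] as shares, 0 to 1, of the picture: columns of its width, rows of its height, amid what is visible of it).
- r.regions_of(camera, label): "pixels" (384x512 bool, what is visible of it) and "position" ([column, row] as shares, 0 to 1, of the picture: columns of its width, rows of its height, amid what is visible of it).
The state is a dict: "time": time; "joint_positions": joint angles; "joint_vel": joint speeds; "joint_torque": joint torques, N m; "ee_pos": TCP position; "eef_rot": TCP orientation; "ft_force": force on the tool from outside, world axes, zero at the start; "torque": the same for the moment, N m; "width": finger opening in m; "grip_force": force on a finger pad.
Only numpy, scipy, OpenCV 4.12 (cv2) and the standard library are available. Lean on these libraries where they do the work, as an engineer would, in place of code of your own. Each camera call takes 0.05 s, during which the arm holds its last target. There are 200 camera calls.

## Working session

There is one attempt and no reset: what is moved stays moved. The work goes in short steps, Python scripts to look and compute and a tool call to move; the robot and the scene stay as the last step left them, time stands still between calls to the robot, and variables do not carry over. Pictures are saved under pics/ and viewed, at most 14 in all, crops included, and the job is handed in when it is done.

```bash
ls; mkdir -p pics
```

Run:
```python
from bench import r
import cv2
s=r.read_state();print(s)
for n in("scene","top"):
    c=r.camera(n);cv2.imwrite(f"pics/{n}0.png",c["img"][:,:,::-1])
    print(n,c["fx"],c["fy"],c["cx"],c["cy"],c["k1"],c["pose"].round(4).tolist())
    for l in("adapter","puck","heatsink","connector","power_box","tray","seat_puck"):
        print(l,[(round(d["p"],2),[round(d["position"][0]*512),round(d["position"][1]*384)]) for d in r.recognise(n,l)][:5])
```

```text
pics
{'time': 0.0, 'joint_positions': array([ 1.20638127,  0.33286555, -0.06469534,  1.46093288,  0.02157705,
        1.34992119, -0.08849307]), 'joint_vel': array([ 0.00063476, -0.00103101,  0.00062804, -0.0006995 , -0.00025089,
       -0.00086944, -0.00141558]), 'joint_torque': array([-1.62475979e-03, -6.23266625e+01,  2.37347366e-02, -3.89906788e+01,
       -6.13463460e-02,  3.97697417e-02,  1.18236185e-04]), 'ee_pos': array([ 0.20936567, -0.58847318,  0.22176191]), 'eef_rot': array([ 9.85429015e-01,  1.70085693e-01, -1.44683767e-04, -7.01520487e-04]), 'ft_force': array([ 0.46199767, -0.02500163, -0.30902083]), 'torque': array([ 0.00741263,  0.02755573, -0.07753119]), 'grip_force': 0.0, 'width': 0.08716687380307568}
scene 498.7491825947138 498.7491825947138 255.3386113854202 191.23338787868818 -0.12126053888282136 [[0.2041, 0.7171, -0.6664, 1.1228], [0.9788, -0.1375, 0.1518, -0.1695], [0.0172, -0.6833, -0.73, 0.7104], [0.0, 0.0, 0.0, 1.0]]
adapter [(0.95, [167, 179]), (0.65, [213, 191])]
puck [(0.91, [208, 177]), (0.6, [202, 154])]
heatsink [(0.98, [245, 175])]
connector [(0.66, [283, 171])]
power_box [(0.85, [136, 186])]
tray [(0.96, [262, 255]), (0.43, [172, 196]), (0.35, [244, 175])]
seat_puck [(0.76, [207, 191])]
top 387.31531910571886 387.31531910571886 256.53090187570007 182.23548543943625 -0.12333985284555367 [[0.0122, -0.9752, 0.221, 0.3529], [-0.9999, -0.0133, -0.003, -0.0165], [0.0059, -0.221, -0.9753, 0.752], [0.0, 0.0, 0.0, 1.0]]
adapter [(0.67, [345, 208])]
puck [(0.81, [308, 208]), (0.55, [306, 264])]
heatsink [(0.72, [266, 205])]
connector [(0.6, [230, 204])]
power_box [(0.61, [377, 208])]
tray [(0.83, [263, 133])]
seat_puck [(0.56, [299, 214])]
```

```bash
python3 -c "
import cv2,numpy as np
a=cv2.imread('pics/scene0.png')[100:330,90:400];b=cv2.imread('pics/top0.png')[80:310,130:440]
cv2.imwrite('pics/both.png',cv2.resize(np.vstack([a,b]),None,fx=1.3,fy=1.3))"
```

```text
(no output)
```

View pics/top0.png

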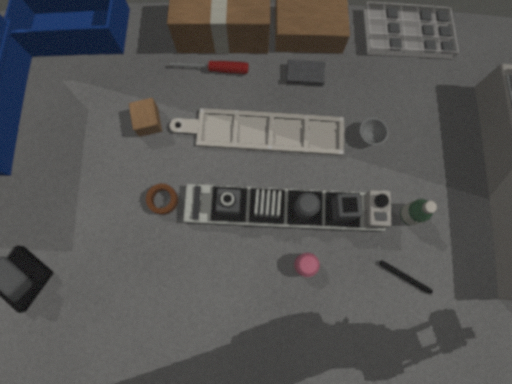

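View pics/scene0.png

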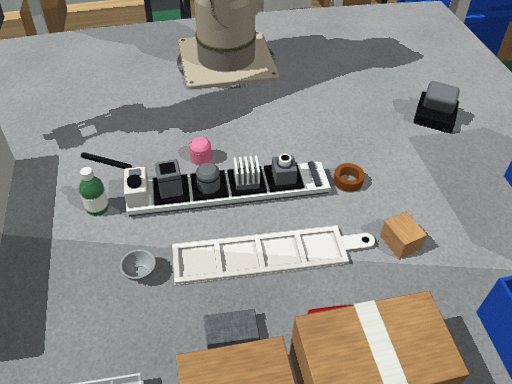

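```bash
python3 -c "
import cv2,numpy as np
def f(a,x,y,s,n,w,h):
    b=cv2.convertScaleAbs(cv2.resize(a[y:y+h,x:x+w],None,fx=s,fy=s,interpolation=cv2.INTER_CUBIC),alpha=1.5)
    for i in range(0,w,20): cv2.line(b,(int(i*s),0),(int(i*s),6),(0,255,255),1);cv2.putText(b,str(x+i),(int(i*s),16),0,.35,(0,255,255))
    for i in range(0,h,20): cv2.line(b,(0,int(i*s)),(6,int(i*s)),(0,255,255),1);cv2.putText(b,str(y+i),(8,int(i*s)+4),0,.35,(0,255,255))
    cv2.imwrite(n,b)
f(cv2.imread('pics/top0.png'),160,100,3.2,'pics/top_c.png',250,140)
f(cv2.imread('pics/scene0.png'),115,140,2.9,'pics/scene_c.png',275,150)"
```

Create h.py:
```python
import numpy as np,cv2
from bench import r
def px2w(c,uv,z):
    K=np.array([[c["fx"],0,c["cx"]],[0,c["fy"],c["cy"]],[0,0,1]]);
    q=cv2.undistortPoints(np.array(uv,float).reshape(-1,1,2),K,np.array([c["k1"],0,0,0.])).reshape(-1,2)
    P=c["pose"];d=np.c_[q,np.ones(len(q))]@P[:3,:3].T
    return P[:3,3]+d*((z-P[2,3])/d[:,2])[:,None]
def w2px(c,X):
    P=np.linalg.inv(c["pose"]);Y=np.array(X,float).reshape(-1,3)@P[:3,:3].T+P[:3,3];s=Y[:,:2]/Y[:,2:]
    s=s*(1+c["k1"]*(s**2).sum(1,keepdims=True));return s*c["fx"]+[c["cx"],c["cy"]]
```

```text
(no output)
```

View pics/top_c.png

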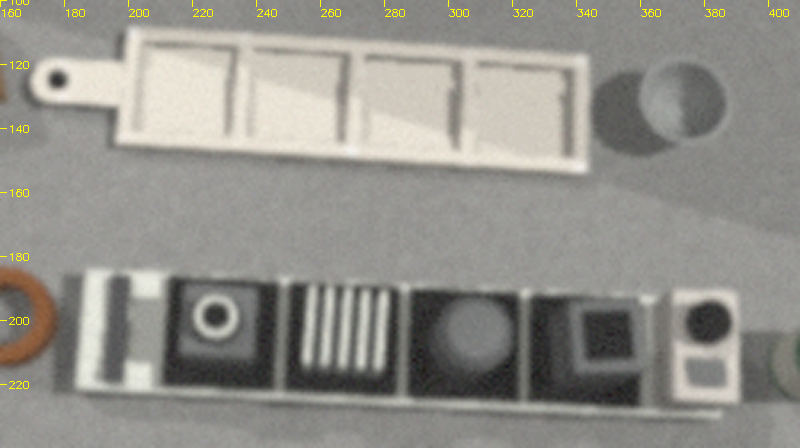

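View pics/scene_c.png

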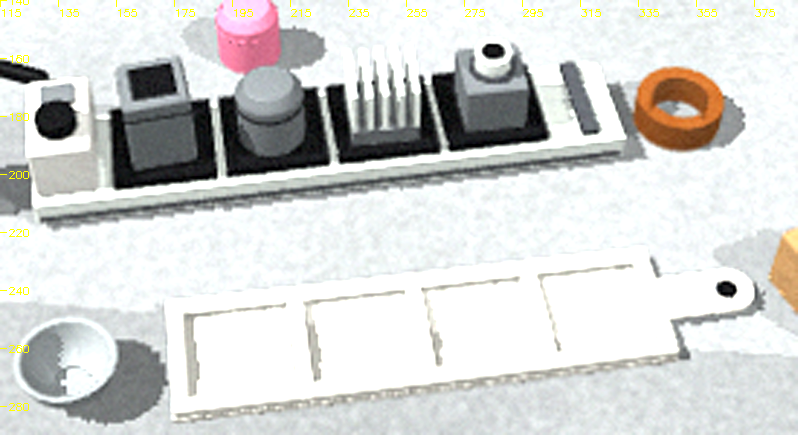

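Create m.py:
```python
from h import *
T=r.camera("top");S=r.camera("scene")
t=lambda p:np.array(p,float)/3.2+[160,100]
s=lambda p:np.array(p,float)/2.9+[115,140]
np.set_printoptions(precision=4,suppress=True)
for n,c,q in(("top",T,t([(130,28),(588,56),(586,172),(116,143)])),("scene",S,s([(688,355),(175,418),(165,298),(650,247)]))):
    w=px2w(c,q,.012)[:,:2];print(n,w.tolist(),"centre",w.mean(0),"L",np.linalg.norm(w[0]-w[1]),np.linalg.norm(w[2]-w[3]),"W",np.linalg.norm(w[0]-w[3]),np.linalg.norm(w[1]-w[2]))
    d=w[0]-w[1]+w[3]-w[2];print("yaw dev",np.arctan2(-d[0],d[1]))
for n,z,a,b in(("adapter",.084,(608,336),(153,80)),("puck",.071,(475,330),(269,90)),("heatsink",.072,(346,329),(385,82)),("connector",.080,(216,316),(494,54)),("box",.066,(705,346),(59,103))):
    print(n,px2w(T,t(a),z)[0,:2],px2w(S,s(b),z)[0,:2])
```

```bash
python3 m.py
```

```text
top [[0.674265899932228, 0.09824225653473076], [0.6597724615167637, -0.19686476315597293], [0.5816265309706619, -0.19210873797880734], [0.5963065796218112, 0.10324193753098986]] centre [ 0.628  -0.0469] L 0.2954627097077264 0.2957152775094544 W 0.0781194753779524 0.07829052456333403
yaw dev -0.04936811359628665
scene [[0.6796150752033085, 0.10442489092953869], [0.6646234746086235, -0.19566054092654528], [0.5786054665446713, -0.19303209075207833], [0.5965696287936038, 0.10802068361531289]] centre [ 0.6299 -0.0441] L 0.3004596720038198 0.30158826913460896 W 0.08312325724143765 0.08605815743791986
yaw dev -0.05476744936992721
adapter [ 0.4654 -0.1837] [ 0.4641 -0.1823]
puck [ 0.4702 -0.1119] [ 0.4733 -0.1115]
heatsink [ 0.4697 -0.0398] [ 0.4809 -0.0387]
connector [0.4746 0.0322] [0.4769 0.0329]
box [ 0.4632 -0.2441] [ 0.4547 -0.2429]
```

Create to.py:
```python
import sys
from h import *
from scipy.spatial.transform import Rotation as R
x,y,z,phi=map(float,sys.argv[1:5]);s=r.read_state();M=R.from_quat(s["eef_rot"]).as_matrix()
p=np.arctan2(M[1,0],M[0,0])
print("d tool",(M.T@(np.array([x,y,z])-s["ee_pos"])).round(4),"turn",round((p-phi+np.pi)%(2*np.pi)-np.pi,3),"t",s["time"])
```

```bash
python3 to.py .465 -.183 .17 1.52
```

```text
d tool [ 0.3767 -0.2967  0.0526] turn -1.178 t 0.9
```

Careful with the scale: shifts go in shares of 0.4 m and turns go in shares of pi rad. That gives: 0.377 m / 0.4 = 0.9425, 0.36 m / 0.4 = 0.9, -1.178 rad / 3.1416 = -0.375.

nudge_tcp:
  increments:
    - [[0.05, -0.0375, 0], -0.0159, 0.087]
    - [[0.125, -0.1, 0], -0.0477, 0.087]
    - [[0.225, -0.175, 0], -0.0955, 0.087]
    - [[0.325, -0.25, 0], -0.1369, 0.087]
    - [[0.425, -0.325, 0], -0.1783, 0.087]
    - [[0.525, -0.4125, 0.025], -0.2196, 0.087]
    - [[0.625, -0.4925, 0.05], -0.261, 0.087]
    - [[0.725, -0.575, 0.075], -0.3024, 0.087]
    - [[0.825, -0.65, 0.1], -0.3438, 0.087]
    - [[0.9, -0.71, 0.125], -0.3661, 0.087]
    - [[0.9425, -0.7425, 0.1325], -0.375, 0.087]
    - [[0.9425, -0.7425, 0.1325], -0.375, 0.087]
  clamp_n: 20

```text
time: 2.1
ee_pos: [0.4665, -0.1794, 0.1693]
eef_rot: [0.723, 0.691, 0.0, -0.0]
ft_force: [-0.4, 0.1, 0.9]
width: 0.087
grip_force: 0.0
```

Run:
```python
from h import *
c=r.camera("wrist");b=c["img"][:,:,::-1];cv2.imwrite("pics/w1.png",cv2.resize(b,None,fx=1.5,fy=1.5))
for n,X in(("ad",(.465,-.183,.084)),("puck",(.471,-.1118,.076)),("box",(.461,-.2436,.066))): print(n,w2px(c,X)*1.5)
```

```bash
python3 to.py .465 -.183 .17 1.52
```

```text
ad [[378.17345217 304.51996468]]
puck [[383.82086361 157.71296313]]
box [[376.36081535 398.85026662]]
d tool [-0.0011 -0.0004 -0.0005] turn 0.002 t 2.15
```

View pics/w1.png

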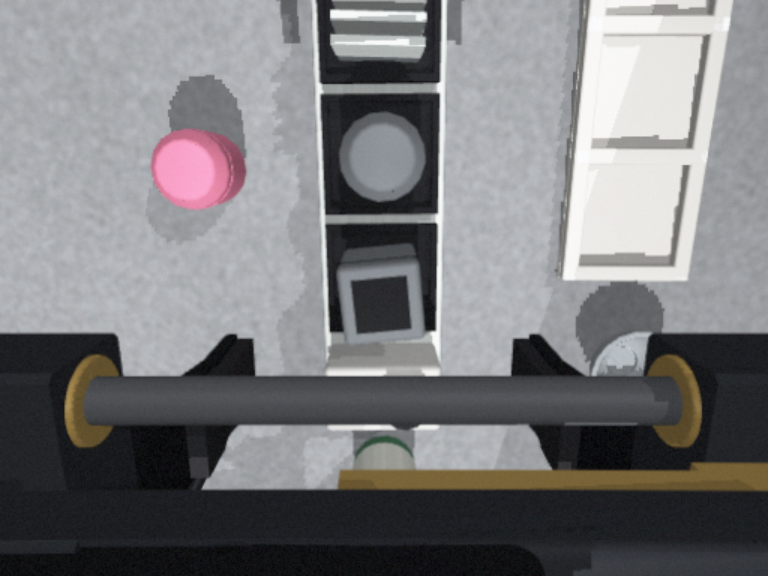

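To row units: 0.129 m / 0.4 = 0.3225, 0.115 m / 0.4 = 0.2875.

nudge_tcp:
  increments:
    - [[0, 0, 0.075], 0, 0.087]
    - [[0, 0, 0.1625], 0, 0.087]
    - [[0, 0, 0.2375], 0, 0.087]
    - [[0, 0, 0.2875], 0, 0.087]
    - [[0, 0, 0.3225], 0, 0.087]
    - [[0, 0, 0.3225], 0, 0.087]
    - [[0, 0, 0.3225], 0, 0.087]
  clamp_n: 20

```text
time: 2.85
ee_pos: [0.4654, -0.1836, 0.0413]
eef_rot: [0.725, 0.688, 0.0, 0.0]
ft_force: [-0.0, -0.7, 0.7]
width: 0.0869
grip_force: 0.0
```

```bash
python3 to.py .465 -.183 .04 1.52
```

```text
d tool [ 0.0005 -0.0005  0.0013] turn -0.001 t 2.85
```

Close, then lift.

nudge_tcp:
  increments:
    - [[0, 0, 0], 0, 0.06]
    - [[0, 0, 0], 0, 0.045]
    - [[0, 0, 0], 0, 0.035]
    - [[0, 0, 0], 0, 0.035]
    - [[0, 0, 0], 0, 0.035]
    - [[0, 0, 0], 0, 0.035]
    - [[0, 0, 0], 0, 0.035]
  clamp_n: 20

```text
time: 3.55
ee_pos: [0.4652, -0.1827, 0.0406]
eef_rot: [0.725, 0.689, -0.0, 0.0]
ft_force: [0.1, -0.7, 1.1]
width: 0.0436
grip_force: 19.1
```

nudge_tcp:
  increments:
    - [[0, 0, -0.025], 0, 0.035]
    - [[0, 0, -0.075], 0, 0.035]
    - [[0, 0, -0.15], 0, 0.035]
    - [[0, 0, -0.2125], 0, 0.035]
    - [[0, 0, -0.25], 0, 0.035]
    - [[0, 0, -0.25], 0, 0.035]

```text
time: 4.15
ee_pos: [0.4664, -0.183, 0.1431]
eef_rot: [0.725, 0.689, 0.001, 0.002]
ft_force: [-0.2, 0.7, -1.5]
width: 0.0434
grip_force: 19.2
```

```bash
python3 to.py .634 .062 .14 1.52
```

```text
d tool [0.2533 0.1549 0.0033] turn -0.0 t 4.15
```

To row units: 0.253 m / 0.4 = 0.6325, 0.243 m / 0.4 = 0.6075.

nudge_tcp:
  increments:
    - [[0.025, 0.015, 0], 0, 0.035]
    - [[0.0875, 0.0525, 0], 0, 0.035]
    - [[0.175, 0.1075, 0], 0, 0.035]
    - [[0.275, 0.1675, 0], 0, 0.035]
    - [[0.375, 0.23, 0], 0, 0.035]
    - [[0.475, 0.29, 0], 0, 0.035]
    - [[0.55, 0.3375, 0], 0, 0.035]
    - [[0.6075, 0.3725, 0], 0, 0.035]
    - [[0.6325, 0.3875, 0], 0, 0.035]
    - [[0.6325, 0.3875, 0], 0, 0.035]
    - [[0.6325, 0.3875, 0], 0, 0.035]

```text
time: 5.25
ee_pos: [0.6322, 0.0611, 0.1397]
eef_rot: [0.725, 0.689, -0.001, -0.0]
ft_force: [-0.0, -0.0, -0.8]
width: 0.0437
grip_force: 19.2
```

Run:
```python
from h import *
c=r.camera("wrist");b=c["img"][:,:,::-1];cv2.imwrite("pics/w2.png",cv2.resize(b,None,fx=1.5,fy=1.5))
for o in (108,36,-36,-108):
  p=np.array([.6285,-.046])+o/1000*np.array([.052,.9987]);print(p,w2px(c,(*p,.004))*1.5)
```

```bash
python3 to.py .634 .062 .018 1.52
```

```text
[0.634116  0.0618596] [[384.45623428 273.26066553]]
[ 0.630372  -0.0100468] [[384.25376524 384.70301216]]
[ 0.626628  -0.0819532] [[384.07435098 484.64701572]]
[ 0.622884  -0.1538596] [[383.91379337 575.05177685]]
d tool [0.0018 0.0017 0.1221] turn -0.002 t 5.3
```

View pics/w2.png

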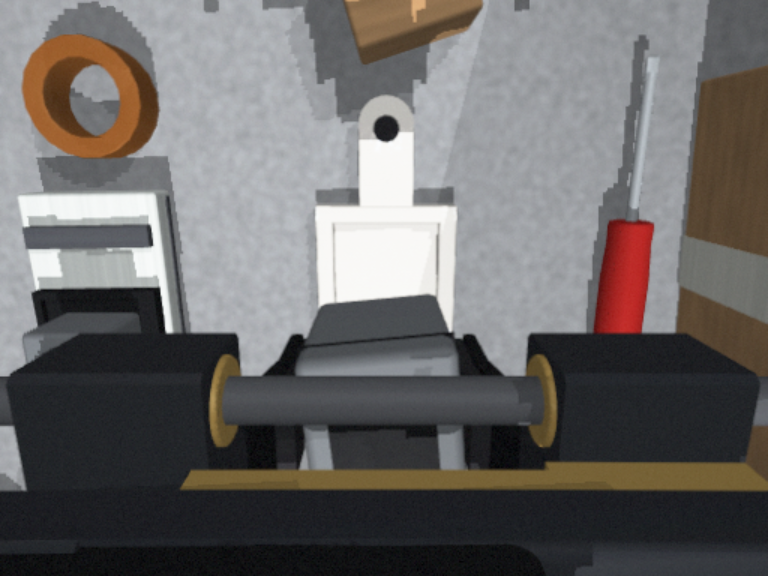

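To row units: 0.12 m / 0.4 = 0.3, 0.02 m / 0.4 = 0.05.

nudge_tcp:
  increments:
    - [[0.005, 0.005, 0.05], 0, 0.035]
    - [[0.005, 0.005, 0.125], 0, 0.035]
    - [[0.005, 0.005, 0.2], 0, 0.035]
    - [[0.005, 0.005, 0.25], 0, 0.035]
    - [[0.005, 0.005, 0.28], 0, 0.035]
    - [[0.005, 0.005, 0.2925], 0, 0.035]
    - [[0.005, 0.005, 0.3], 0, 0.035]
    - [[0.005, 0.005, 0.3], 0, 0.035]
    - [[0.005, 0.005, 0.3], 0, 0.035]

```text
time: 6.2
ee_pos: [0.6356, 0.064, 0.0216]
eef_rot: [0.725, 0.689, 0.001, 0.001]
ft_force: [-0.5, 0.6, -1.1]
width: 0.0431
grip_force: 19.2
```

```bash
python3 to.py .634 .062 .0168 1.52
```

```text
d tool [-0.0021 -0.0015  0.0048] turn -0.0 t 6.2
```

nudge_tcp:
  increments:
    - [[0, 0, 0.0025], 0, 0.035]
    - [[0, 0, 0.005], 0, 0.035]
    - [[0, 0, 0.0075], 0, 0.035]
    - [[0, 0, 0.0075], 0, 0.035]
    - [[0, 0, 0.0075], 0, 0.035]

```text
time: 6.7
ee_pos: [0.6349, 0.064, 0.0175]
eef_rot: [0.725, 0.689, -0.0, -0.0]
ft_force: [0.4, -0.8, -1.2]
width: 0.0431
grip_force: 19.2
```

```bash
python3 to.py .634 .062 .0168 1.52
```

```text
d tool [-0.0021 -0.0008  0.0007] turn -0.0 t 6.7
```

To row units: 0.001 m / 0.4 = 0.0025, 0.0005 m / 0.4 = 0.0013.

nudge_tcp:
  increments:
    - [[0, 0, 0.0013], 0, 0.035]
    - [[0, 0, 0.0025], 0, 0.035]
    - [[0, 0, 0.0025], 0, 0.035]

```text
time: 7.0
ee_pos: [0.635, 0.064, 0.0167]
eef_rot: [0.725, 0.689, 0.0, 0.0]
ft_force: [-1.2, -0.8, 0.2]
width: 0.0438
grip_force: 19.2
```

nudge_tcp:
  increments:
    - [[0, 0, 0.0013], 0, 0.035]
    - [[0, 0, 0.0025], 0, 0.035]
    - [[0, 0, 0.0025], 0, 0.035]

```text
time: 7.3
ee_pos: [0.635, 0.064, 0.0166]
eef_rot: [0.725, 0.689, -0.0, 0.0]
ft_force: [-5.3, -0.3, 10.0]
width: 0.0436
grip_force: 19.2
```

To row units: -0.001 m / 0.4 = -0.0025, -0.0005 m / 0.4 = -0.0013.

nudge_tcp:
  increments:
    - [[0, 0, -0.0013], 0, 0.05]
    - [[0, 0, -0.0025], 0, 0.06]
    - [[0, 0, -0.0025], 0, 0.07]
    - [[0, 0, -0.0025], 0, 0.08]
    - [[0, 0, -0.0025], 0, 0.08]

```text
time: 7.8
ee_pos: [0.6349, 0.0639, 0.0164]
eef_rot: [0.725, 0.689, -0.0, -0.0]
ft_force: [-0.5, 0.3, -0.6]
width: 0.0736
grip_force: 0.0
```

nudge_tcp:
  increments:
    - [[0, 0, -0.025], 0, 0.085]
    - [[0, 0, -0.075], 0, 0.085]
    - [[0, 0, -0.1625], 0, 0.085]
    - [[0, 0, -0.25], 0, 0.085]
    - [[0, 0, -0.3125], 0, 0.085]
    - [[0, 0, -0.3125], 0, 0.085]

```text
time: 8.4
ee_pos: [0.6371, 0.0647, 0.1467]
eef_rot: [0.725, 0.689, 0.003, 0.002]
ft_force: [0.5, 0.5, -0.4]
width: 0.0849
grip_force: 0.0
```

```bash
python3 to.py .471 -.1117 .14 1.52
```

```text
d tool [-0.1847 -0.1569  0.0054] turn -0.0 t 8.4
```

To row units: -0.184 m / 0.4 = -0.46, -0.178 m / 0.4 = -0.445.

nudge_tcp:
  increments:
    - [[-0.025, -0.0225, 0], 0, 0.087]
    - [[-0.1, -0.085, 0], 0, 0.087]
    - [[-0.175, -0.15, 0], 0, 0.087]
    - [[-0.25, -0.2125, 0], 0, 0.087]
    - [[-0.325, -0.2775, 0], 0, 0.087]
    - [[-0.4, -0.34, 0], 0, 0.087]
    - [[-0.445, -0.3775, 0], 0, 0.087]
    - [[-0.46, -0.39, 0], 0, 0.087]
    - [[-0.46, -0.39, 0], 0, 0.087]
    - [[-0.46, -0.39, 0], 0, 0.087]

```text
time: 9.4
ee_pos: [0.4701, -0.1109, 0.1413]
eef_rot: [0.725, 0.689, 0.0, -0.0]
ft_force: [-0.3, 0.8, 0.5]
width: 0.0871
grip_force: 0.0
```

Run:
```python
from h import *
c=r.camera("top");cv2.imwrite("pics/t2.png",cv2.resize(c["img"][90:240,160:410,::-1],None,fx=3.2,fy=3.2,interpolation=cv2.INTER_CUBIC))
```

```bash
python3 to.py .471 -.1117 .04 1.52
```

```text
d tool [-0.0011  0.0007  0.1014] turn 0.001 t 9.45
```

View pics/t2.png

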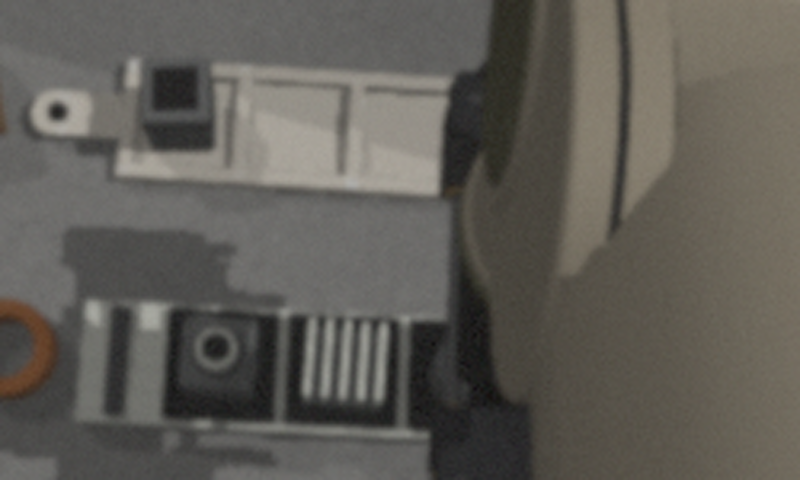

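To row units: 0.1 m / 0.4 = 0.25, 0.06 m / 0.4 = 0.15.

nudge_tcp:
  increments:
    - [[0, 0, 0.075], 0, 0.087]
    - [[0, 0, 0.15], 0, 0.087]
    - [[0, 0, 0.2125], 0, 0.087]
    - [[0, 0, 0.245], 0, 0.087]
    - [[0, 0, 0.25], 0, 0.087]
    - [[0, 0, 0.25], 0, 0.087]
    - [[0, 0, 0.25], 0, 0.06]
    - [[0, 0, 0.25], 0, 0.045]
    - [[0, 0, 0.25], 0, 0.035]
    - [[0, 0, 0.25], 0, 0.035]
    - [[0, 0, 0.25], 0, 0.035]
    - [[0, 0, 0.25], 0, 0.035]
  clamp_n: 20

```text
time: 10.65
ee_pos: [0.4698, -0.1119, 0.0416]
eef_rot: [0.725, 0.689, 0.0, 0.0]
ft_force: [0.2, -0.2, 0.1]
width: 0.0469
grip_force: 0.0
```

nudge_tcp:
  increments:
    - [[0, 0, 0], 0, 0.035]
    - [[0, 0, -0.025], 0, 0.035]
    - [[0, 0, -0.075], 0, 0.035]
    - [[0, 0, -0.15], 0, 0.035]
    - [[0, 0, -0.2125], 0, 0.035]
    - [[0, 0, -0.25], 0, 0.035]
    - [[0, 0, -0.25], 0, 0.035]

```text
time: 11.35
ee_pos: [0.4711, -0.112, 0.1441]
eef_rot: [0.725, 0.689, 0.001, 0.002]
ft_force: [-0.0, 0.9, -1.0]
width: 0.0428
grip_force: 20.0
```

```bash
python3 to.py .630 -.010 .14 1.52
```

Run:
```python
from h import *
c=r.camera("top");p=px2w(c,[(175/3.2+160,88/3.2+90)],.06)[0,:2];e=p-[.6285,-.046];print("adapter tray xy",e@[.9987,-.052],e@[.052,.9987])
```

```text
d tool [0.11   0.1535 0.0046] turn -0.0 t 11.35
adapter tray xy 0.0013923267363310293 0.10910870711054747
```

To row units: 0.153 m / 0.4 = 0.3825, 0.01 m / 0.4 = 0.025.

nudge_tcp:
  increments:
    - [[0.02, 0.025, 0], 0, 0.035]
    - [[0.0625, 0.0875, 0], 0, 0.035]
    - [[0.1125, 0.1625, 0], 0, 0.035]
    - [[0.165, 0.2375, 0], 0, 0.035]
    - [[0.225, 0.3125, 0], 0, 0.035]
    - [[0.26, 0.3625, 0], 0, 0.035]
    - [[0.275, 0.3825, 0], 0, 0.035]
    - [[0.275, 0.3825, 0], 0, 0.035]
    - [[0.275, 0.3825, 0], 0, 0.035]

```text
time: 12.3
ee_pos: [0.6274, -0.0103, 0.1408]
eef_rot: [0.725, 0.689, -0.001, -0.0]
ft_force: [0.2, -0.1, -0.8]
width: 0.0429
grip_force: 20.0
```

```bash
python3 to.py .630 -.010 .0216 1.52
```

```text
d tool [0.0005 0.0027 0.1192] turn -0.001 t 12.3
```

To row units: 0.121 m / 0.4 = 0.3025, 0.12 m / 0.4 = 0.3.

nudge_tcp:
  increments:
    - [[0, 0.0025, 0.05], 0, 0.035]
    - [[0, 0.0025, 0.125], 0, 0.035]
    - [[0, 0.0025, 0.2], 0, 0.035]
    - [[0, 0.0025, 0.25], 0, 0.035]
    - [[0, 0.0025, 0.28], 0, 0.035]
    - [[0, 0.0025, 0.2925], 0, 0.035]
    - [[0, 0.0025, 0.2975], 0, 0.035]
    - [[0, 0.0025, 0.3], 0, 0.035]
    - [[0, 0.0025, 0.3025], 0, 0.035]
    - [[0, 0.0025, 0.3025], 0, 0.035]
    - [[0, 0.0025, 0.3025], 0, 0.035]

```text
time: 13.4
ee_pos: [0.6294, -0.0098, 0.021]
eef_rot: [0.725, 0.689, 0.0, 0.0]
ft_force: [0.0, -0.2, -0.2]
width: 0.0428
grip_force: 20.0
```

```bash
python3 to.py .630 -.010 .0166 1.52
```

```text
d tool [-0.0002  0.0006  0.0044] turn -0.0 t 13.4
```

To row units: 0.003 m / 0.4 = 0.0075, 0.002 m / 0.4 = 0.005.

nudge_tcp:
  increments:
    - [[0, 0, 0.0025], 0, 0.035]
    - [[0, 0, 0.005], 0, 0.035]
    - [[0, 0, 0.0075], 0, 0.035]
    - [[0, 0, 0.0075], 0, 0.035]

```text
time: 13.8
ee_pos: [0.6292, -0.0098, 0.0177]
eef_rot: [0.725, 0.689, -0.0, 0.0]
ft_force: [-2.0, 0.3, 2.2]
width: 0.0427
grip_force: 20.0
```

nudge_tcp:
  increments:
    - [[0, 0, 0.0013], 0, 0.035]
    - [[0, 0, 0.0025], 0, 0.035]
    - [[0, 0, 0.0025], 0, 0.035]

```text
time: 14.1
ee_pos: [0.6292, -0.0098, 0.0176]
eef_rot: [0.725, 0.689, -0.0, 0.0]
ft_force: [-6.0, -1.5, 11.0]
width: 0.043
grip_force: 20.0
```

nudge_tcp:
  increments:
    - [[0, 0, 0.0013], 0, 0.035]
    - [[0, 0, 0.0025], 0, 0.035]
    - [[0, 0, 0.0025], 0, 0.035]

```text
time: 14.4
ee_pos: [0.6292, -0.0098, 0.0175]
eef_rot: [0.725, 0.689, -0.0, 0.0]
ft_force: [-10.7, -1.1, 20.7]
width: 0.043
grip_force: 20.0
```

Touchdown; relieve, release, and go to the heatsink.

To row units: -0.002 m / 0.4 = -0.005, -0.001 m / 0.4 = -0.0025.

nudge_tcp:
  increments:
    - [[0, 0, -0.0025], 0, 0.035]
    - [[0, 0, -0.005], 0, 0.035]
    - [[0, 0, -0.005], 0, 0.05]
    - [[0, 0, -0.005], 0, 0.06]
    - [[0, 0, -0.005], 0, 0.07]
    - [[0, 0, -0.005], 0, 0.08]
    - [[0, 0, -0.005], 0, 0.08]

```text
time: 15.1
ee_pos: [0.6292, -0.0098, 0.0175]
eef_rot: [0.725, 0.689, -0.0, 0.0]
ft_force: [-0.6, 0.2, 0.6]
width: 0.0738
grip_force: 0.0
```

nudge_tcp:
  increments:
    - [[0, 0, -0.025], 0, 0.085]
    - [[0, 0, -0.075], 0, 0.085]
    - [[0, 0, -0.1625], 0, 0.085]
    - [[0, 0, -0.25], 0, 0.085]
    - [[0, 0, -0.3125], 0, 0.085]
    - [[0, 0, -0.3125], 0, 0.085]

```text
time: 15.7
ee_pos: [0.6314, -0.0094, 0.1476]
eef_rot: [0.725, 0.689, 0.002, 0.002]
ft_force: [0.2, 0.7, -0.1]
width: 0.0849
grip_force: 0.0
```

```bash
python3 to.py .4725 -.0395 .14 1.52
```

```text
d tool [-0.0382 -0.1572  0.0065] turn -0.0 t 15.7
```

To row units: -0.157 m / 0.4 = -0.3925, -0.153 m / 0.4 = -0.3825.

nudge_tcp:
  increments:
    - [[-0.005, -0.025, 0], 0, 0.087]
    - [[-0.025, -0.1, 0], 0, 0.087]
    - [[-0.05, -0.1875, 0], 0, 0.087]
    - [[-0.075, -0.275, 0], 0, 0.087]
    - [[-0.09, -0.35, 0], 0, 0.087]
    - [[-0.095, -0.3825, 0], 0, 0.087]
    - [[-0.095, -0.3925, 0], 0, 0.087]
    - [[-0.095, -0.3925, 0], 0, 0.087]
    - [[-0.095, -0.3925, 0], 0, 0.087]

```text
time: 16.6
ee_pos: [0.4708, -0.0396, 0.1423]
eef_rot: [0.725, 0.689, 0.0, -0.0]
ft_force: [0.1, 0.8, -0.0]
width: 0.0872
grip_force: 0.0
```

Run:
```python
from h import *
c=r.camera("wrist");cv2.imwrite("pics/w3.png",cv2.resize(c["img"][:,:,::-1],None,fx=1.5,fy=1.5))
print(w2px(c,[(.4725,-.0395,.072),(.4755,.0325,.08)])*1.5)
```

```bash
python3 to.py .4725 -.0395 .04 1.52
```

```text
[[384.29997465 305.48725233]
 [383.03732796 146.69463455]]
d tool [-0.      0.0016  0.1023] turn 0.0 t 16.65
```

View pics/w3.png

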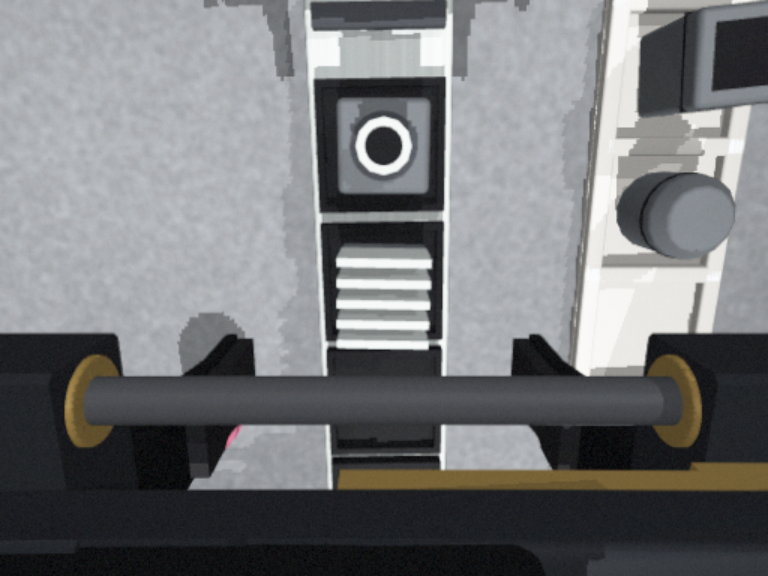

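To row units: 0.101 m / 0.4 = 0.2525, 0.099 m / 0.4 = 0.2475.

nudge_tcp:
  increments:
    - [[0, 0.0025, 0.075], 0, 0.087]
    - [[0, 0.0025, 0.15], 0, 0.087]
    - [[0, 0.0025, 0.2125], 0, 0.087]
    - [[0, 0.0025, 0.2475], 0, 0.087]
    - [[0, 0.0025, 0.2525], 0, 0.087]
    - [[0, 0.0025, 0.2525], 0, 0.087]
    - [[0, 0.0025, 0.2525], 0, 0.06]
    - [[0, 0.0025, 0.2525], 0, 0.045]
    - [[0, 0.0025, 0.2525], 0, 0.035]
    - [[0, 0.0025, 0.2525], 0, 0.035]
    - [[0, 0.0025, 0.2525], 0, 0.035]
    - [[0, 0.0025, 0.2525], 0, 0.035]
  clamp_n: 20

```text
time: 17.85
ee_pos: [0.4715, -0.0398, 0.0416]
eef_rot: [0.725, 0.689, -0.0, 0.0]
ft_force: [0.2, 0.5, 1.1]
width: 0.047
grip_force: 0.0
```

nudge_tcp:
  increments:
    - [[0, 0, 0], 0, 0.035]
    - [[0, 0, 0], 0, 0.035]
    - [[0, 0, -0.025], 0, 0.035]
    - [[0, 0, -0.075], 0, 0.035]
    - [[0, 0, -0.15], 0, 0.035]
    - [[0, 0, -0.2125], 0, 0.035]
    - [[0, 0, -0.25], 0, 0.035]
    - [[0, 0, -0.25], 0, 0.035]

```text
time: 18.65
ee_pos: [0.4727, -0.0398, 0.1439]
eef_rot: [0.725, 0.689, 0.001, 0.002]
ft_force: [0.2, -0.0, -2.1]
width: 0.0439
grip_force: 20.0
```

```bash
python3 to.py .6266 -.082 .14 1.52
```

```text
d tool [-0.0343  0.1558  0.0046] turn -0.0 t 18.65
```

To row units: 0.156 m / 0.4 = 0.39, 0.15 m / 0.4 = 0.375.

nudge_tcp:
  increments:
    - [[-0.005, 0.025, 0], 0, 0.035]
    - [[-0.02, 0.0875, 0], 0, 0.035]
    - [[-0.0375, 0.1625, 0], 0, 0.035]
    - [[-0.055, 0.25, 0], 0, 0.035]
    - [[-0.0725, 0.325, 0], 0, 0.035]
    - [[-0.0825, 0.375, 0], 0, 0.035]
    - [[-0.085, 0.39, 0], 0, 0.035]
    - [[-0.085, 0.39, 0], 0, 0.035]
    - [[-0.085, 0.39, 0], 0, 0.035]

```text
time: 19.55
ee_pos: [0.6247, -0.0812, 0.1408]
eef_rot: [0.725, 0.689, -0.0, -0.001]
ft_force: [-0.9, 1.4, -1.5]
width: 0.0439
grip_force: 20.0
```

nudge_tcp:
  increments:
    - [[0, 0.0025, 0.05], 0, 0.035]
    - [[0, 0.0025, 0.125], 0, 0.035]
    - [[0, 0.0025, 0.2], 0, 0.035]
    - [[0, 0.0025, 0.25], 0, 0.035]
    - [[0, 0.0025, 0.28], 0, 0.035]
    - [[0, 0.0025, 0.2925], 0, 0.035]
    - [[0, 0.0025, 0.2975], 0, 0.035]
    - [[0, 0.0025, 0.3], 0, 0.035]
    - [[0, 0.0025, 0.3025], 0, 0.035]
    - [[0, 0.0025, 0.3025], 0, 0.035]
    - [[0, 0.0025, 0.3025], 0, 0.035]

```text
time: 20.65
ee_pos: [0.6268, -0.0818, 0.021]
eef_rot: [0.725, 0.689, 0.0, 0.0]
ft_force: [0.1, -0.4, -3.3]
width: 0.0435
grip_force: 20.0
```

```bash
python3 to.py .6266 -.082 .0175 1.52
```

```text
d tool [-0.0002 -0.0001  0.0035] turn -0.0 t 20.65
```

To row units: 0.003 m / 0.4 = 0.0075, 0.002 m / 0.4 = 0.005.

nudge_tcp:
  increments:
    - [[0, 0, 0.0025], 0, 0.035]
    - [[0, 0, 0.005], 0, 0.035]
    - [[0, 0, 0.0075], 0, 0.035]
    - [[0, 0, 0.0075], 0, 0.035]

```text
time: 21.05
ee_pos: [0.6265, -0.0818, 0.0177]
eef_rot: [0.725, 0.689, -0.0, 0.0]
ft_force: [-1.7, 0.6, 1.2]
width: 0.0435
grip_force: 20.0
```

nudge_tcp:
  increments:
    - [[0, 0, 0.0013], 0, 0.035]
    - [[0, 0, 0.0025], 0, 0.035]
    - [[0, 0, 0.0025], 0, 0.035]

```text
time: 21.35
ee_pos: [0.6266, -0.0818, 0.0177]
eef_rot: [0.725, 0.689, -0.0, 0.0]
ft_force: [-5.8, -0.3, 10.6]
width: 0.0437
grip_force: 20.0
```

To row units: -0.001 m / 0.4 = -0.0025.

nudge_tcp:
  increments:
    - [[0, 0, -0.0025], 0, 0.035]
    - [[0, 0, -0.0025], 0, 0.035]
    - [[0, 0, -0.0025], 0, 0.05]
    - [[0, 0, -0.0025], 0, 0.06]
    - [[0, 0, -0.0025], 0, 0.07]
    - [[0, 0, -0.0025], 0, 0.08]
    - [[0, 0, -0.0025], 0, 0.08]

```text
time: 22.05
ee_pos: [0.6265, -0.0818, 0.0175]
eef_rot: [0.725, 0.689, 0.0, 0.0]
ft_force: [-0.5, 0.7, 0.3]
width: 0.0736
grip_force: 0.0
```

nudge_tcp:
  increments:
    - [[0, 0, -0.025], 0, 0.085]
    - [[0, 0, -0.075], 0, 0.085]
    - [[0, 0, -0.1625], 0, 0.085]
    - [[0, 0, -0.25], 0, 0.085]
    - [[0, 0, -0.3125], 0, 0.085]
    - [[0, 0, -0.3125], 0, 0.085]

```text
time: 22.65
ee_pos: [0.6287, -0.0816, 0.1477]
eef_rot: [0.725, 0.689, 0.002, 0.003]
ft_force: [-0.1, 0.2, 0.1]
width: 0.0849
grip_force: 0.0
```

```bash
python3 to.py .4755 .0325 .14 1.52
```

```text
d tool [ 0.1062 -0.1589  0.0065] turn -0.0 t 22.65
```

To row units: -0.157 m / 0.4 = -0.3925, -0.147 m / 0.4 = -0.3675.

nudge_tcp:
  increments:
    - [[0.015, -0.025, 0], 0, 0.087]
    - [[0.06, -0.0875, 0], 0, 0.087]
    - [[0.11, -0.1625, 0], 0, 0.087]
    - [[0.16, -0.2375, 0], 0, 0.087]
    - [[0.21, -0.315, 0], 0, 0.087]
    - [[0.245, -0.3675, 0], 0, 0.087]
    - [[0.265, -0.3925, 0], 0, 0.087]
    - [[0.265, -0.3925, 0], 0, 0.087]
    - [[0.265, -0.3925, 0], 0, 0.087]

```text
time: 23.55
ee_pos: [0.4756, 0.0313, 0.1424]
eef_rot: [0.725, 0.689, -0.0, 0.0]
ft_force: [1.0, -0.5, -0.0]
width: 0.0872
grip_force: 0.0
```

```bash
python3 to.py .4755 .0325 .041 1.52
```

```text
d tool [ 1.200e-03 -1.000e-04  1.014e-01] turn -0.001 t 23.55
```

To row units: 0.101 m / 0.4 = 0.2525, 0.099 m / 0.4 = 0.2475.

nudge_tcp:
  increments:
    - [[0.0025, 0, 0.075], 0, 0.087]
    - [[0.0025, 0, 0.15], 0, 0.087]
    - [[0.0025, 0, 0.2125], 0, 0.087]
    - [[0.0025, 0, 0.2475], 0, 0.087]
    - [[0.0025, 0, 0.2525], 0, 0.087]
    - [[0.0025, 0, 0.2525], 0, 0.087]
    - [[0.0025, 0, 0.2525], 0, 0.06]
    - [[0.0025, 0, 0.2525], 0, 0.045]
    - [[0.0025, 0, 0.2525], 0, 0.035]
    - [[0.0025, 0, 0.2525], 0, 0.035]
    - [[0.0025, 0, 0.2525], 0, 0.035]
    - [[0.0025, 0, 0.2525], 0, 0.035]
  clamp_n: 20

```text
time: 24.75
ee_pos: [0.4752, 0.033, 0.0416]
eef_rot: [0.725, 0.689, -0.0, 0.0]
ft_force: [-0.0, 0.1, -0.4]
width: 0.0469
grip_force: 0.0
```

nudge_tcp:
  increments:
    - [[0, 0, 0], 0, 0.035]
    - [[0, 0, 0], 0, 0.035]
    - [[0, 0, -0.025], 0, 0.035]
    - [[0, 0, -0.075], 0, 0.035]
    - [[0, 0, -0.15], 0, 0.035]
    - [[0, 0, -0.2125], 0, 0.035]
    - [[0, 0, -0.25], 0, 0.035]
    - [[0, 0, -0.25], 0, 0.035]

```text
time: 25.55
ee_pos: [0.4765, 0.0333, 0.144]
eef_rot: [0.725, 0.689, 0.001, 0.002]
ft_force: [-0.7, -0.2, -1.4]
width: 0.0417
grip_force: 20.0
```

```bash
python3 to.py .623 -.154 .14 1.52
```

```text
d tool [-0.1796  0.1559  0.0047] turn -0.0 t 25.55
```

To row units: -0.179 m / 0.4 = -0.4475, -0.17 m / 0.4 = -0.425.

nudge_tcp:
  increments:
    - [[-0.025, 0.0225, 0], 0, 0.035]
    - [[-0.0875, 0.075, 0], 0, 0.035]
    - [[-0.1625, 0.14, 0], 0, 0.035]
    - [[-0.2375, 0.205, 0], 0, 0.035]
    - [[-0.3125, 0.27, 0], 0, 0.035]
    - [[-0.375, 0.325, 0], 0, 0.035]
    - [[-0.425, 0.37, 0], 0, 0.035]
    - [[-0.4475, 0.39, 0], 0, 0.035]
    - [[-0.4475, 0.39, 0], 0, 0.035]
    - [[-0.4475, 0.39, 0], 0, 0.035]

```text
time: 26.55
ee_pos: [0.6213, -0.1524, 0.1407]
eef_rot: [0.725, 0.689, -0.0, -0.001]
ft_force: [-0.7, 1.2, -1.1]
width: 0.042
grip_force: 20.0
```

nudge_tcp:
  increments:
    - [[0, 0.0025, 0.05], 0, 0.035]
    - [[0, 0.0025, 0.125], 0, 0.035]
    - [[0, 0.0025, 0.2], 0, 0.035]
    - [[0, 0.0025, 0.25], 0, 0.035]
    - [[0, 0.0025, 0.28], 0, 0.035]
    - [[0, 0.0025, 0.2925], 0, 0.035]
    - [[0, 0.0025, 0.2975], 0, 0.035]
    - [[0, 0.0025, 0.3], 0, 0.035]
    - [[0, 0.0025, 0.3025], 0, 0.035]
    - [[0, 0.0025, 0.3025], 0, 0.035]
    - [[0, 0.0025, 0.3025], 0, 0.035]

```text
time: 27.65
ee_pos: [0.6231, -0.1538, 0.021]
eef_rot: [0.725, 0.689, 0.0, 0.0]
ft_force: [0.1, 0.2, -0.8]
width: 0.0417
grip_force: 20.0
```

```bash
python3 to.py .623 -.154 .0175 1.52
```

```text
d tool [-0.0002 -0.0001  0.0035] turn -0.0 t 27.65
```

To row units: 0.003 m / 0.4 = 0.0075, 0.002 m / 0.4 = 0.005.

nudge_tcp:
  increments:
    - [[0, 0, 0.0025], 0, 0.035]
    - [[0, 0, 0.005], 0, 0.035]
    - [[0, 0, 0.0075], 0, 0.035]
    - [[0, 0, 0.0075], 0, 0.035]

```text
time: 28.05
ee_pos: [0.6229, -0.1537, 0.0177]
eef_rot: [0.725, 0.689, -0.0, 0.0]
ft_force: [-0.6, -0.3, 1.9]
width: 0.0422
grip_force: 20.0
```

nudge_tcp:
  increments:
    - [[0, 0, 0.0013], 0, 0.035]
    - [[0, 0, 0.0025], 0, 0.035]
    - [[0, 0, 0.0025], 0, 0.035]

```text
time: 28.35
ee_pos: [0.6229, -0.1537, 0.0176]
eef_rot: [0.725, 0.689, -0.0, 0.0]
ft_force: [-6.4, 0.4, 10.4]
width: 0.0419
grip_force: 20.0
```

To row units: -0.001 m / 0.4 = -0.0025.

nudge_tcp:
  increments:
    - [[0, 0, -0.0025], 0, 0.035]
    - [[0, 0, -0.0025], 0, 0.035]
    - [[0, 0, -0.0025], 0, 0.05]
    - [[0, 0, -0.0025], 0, 0.06]
    - [[0, 0, -0.0025], 0, 0.07]
    - [[0, 0, -0.0025], 0, 0.08]
    - [[0, 0, -0.0025], 0, 0.08]

```text
time: 29.05
ee_pos: [0.6228, -0.1537, 0.0175]
eef_rot: [0.725, 0.689, -0.0, 0.0]
ft_force: [0.3, 0.4, -0.4]
width: 0.0738
grip_force: 0.0
```

nudge_tcp:
  increments:
    - [[0, 0, -0.025], 0, 0.085]
    - [[0, 0, -0.075], 0, 0.085]
    - [[0, 0, -0.1625], 0, 0.085]
    - [[0, 0, -0.25], 0, 0.085]
    - [[0, 0, -0.35], 0, 0.085]
    - [[0, 0, -0.45], 0, 0.085]
    - [[-0.075, 0, -0.525], 0, 0.085]
    - [[-0.175, -0.075, -0.525], 0, 0.085]
    - [[-0.275, -0.15, -0.525], 0, 0.085]
    - [[-0.35, -0.225, -0.525], 0, 0.085]
    - [[-0.375, -0.25, -0.525], 0, 0.085]
    - [[-0.375, -0.25, -0.525], 0, 0.085]

```text
time: 30.25
ee_pos: [0.5137, -0.3007, 0.2284]
eef_rot: [0.726, 0.687, -0.0, 0.001]
ft_force: [-0.1, 0.3, 0.4]
width: 0.085
grip_force: 0.0
```

Run:
```python
from h import *
c=r.camera("top");s=r.camera("scene")
f=lambda a:cv2.resize(a[:,:,::-1],None,fx=2.5,fy=2.5,interpolation=cv2.INTER_CUBIC)
cv2.imwrite("pics/end.png",np.vstack([f(c["img"][90:190,160:400]),f(s["img"][170:290,150:390])]))
```

```text
(no output)
```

View pics/end.png

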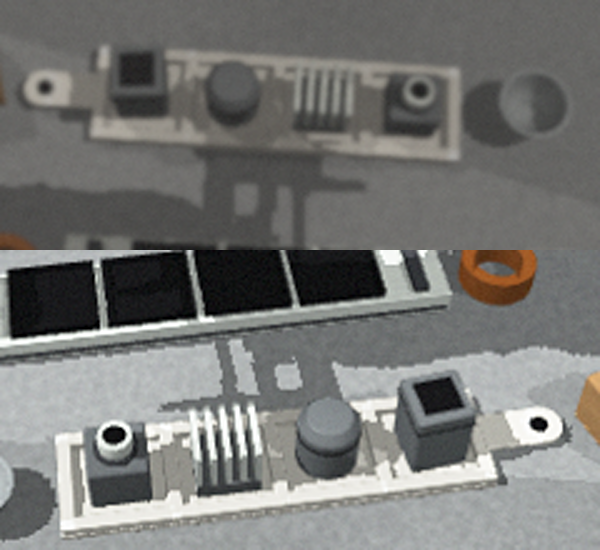

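All four units stand upright and centred in the right order from the tab (adapter, puck, heatsink, connector), and the rack is empty. I'm handing the job in.

```bash
python3 -c "
from bench import r
print(r.close_job())"
```

```text
the job is handed in; nothing more can be done
None
```

The job is handed in at about 30 s of the 104 s: adapter, puck, heatsink and connector stand upright in the tray in that order from the pull tab, which the final pictures confirm; the judging result was not shown.

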